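# Push the slide box home into the registration corner

### The job

Push the closed dark blue slide box that lies just in front of the L-shaped metal corner stop along the bench top with the fingertips, until it sits square and fully home in the corner, its far long side flat against the long strip and its left end against the short strip. Only push it: do not lift or tip it off the bench, and do not disturb the small carton, dropper bottle, tape roll and pack of slides standing around it. Leave the box at rest there.

Things in the scene. Friction and masses are not known exactly. Their poses are not given: they have to be found in the camera images.
- slide_box: Closed flat dark blue slide box, 96 x 162 x 39 mm (x, y, z), 0.27 to 0.53 kg, loose; lid fixed shut. Origin on its underside; x to its far long side, y to its left end, z up. Walls (up to z = 25 mm) at x = -43 and +47, y = -80 and +80 mm; the lid above stands out 1 mm more. Starts 30 to 60 mm short of home in the corner's x, 50 to 130 mm short in its y, turned up to 0.25 rad.
- box_far_left (a point): The bottom far left corner of the slide box's body, at (47, 80, 0) mm in the box's frame; it coincides with the origin of the corner stop when the box is home.
- corner: L-shaped stop of two bare aluminium strips, fixed to the bench, 22 mm high, legs 5 mm thick, feet 24 mm wide outside the L. Origin on the bench at the inner corner; x away from the robot, y left, turned -0.12 to 0.15 rad. Long strip: stop face x = 0, y from 0 to -240 mm, facing -x. Short strip: stop face y = 0, x from 0 to -75 mm, facing -y. Box home: its origin at (-47, -80, 0) mm, axes parallel.
- tip_carton: Small white and dark red carton, 46 x 67 x 41 mm, loose, to the left of the corner stop. Bystander, not to be moved. Origin under its centre.
- oil_bottle: Small dropper bottle with black cap, 25 mm across, 62 mm high, loose, left of the corner stop, further off. Bystander, not to be moved. Origin under its centre.
- tape_roll: Roll of beige tape lying flat, 52 mm across, 19 mm high, loose, in front of the short strip. Bystander, not to be moved. Origin under its centre.
- slide_pack: Low white and green cardboard pack of glass slides, 55 x 83 x 25 mm, loose, to the right of the slide box. Bystander, not to be moved. Origin under its centre.

How it is judged:
By the outcome, as a careful person would: the job done as asked, in the order asked, and still so for the second after the job is handed in, with the robot touching nothing.
It also fails if it takes over 42 s, if anything falls off the work surface, if the arm or the gripper's body presses on something with over 40 N, if the wrist force passes 120 N, or if a joint passes its speed limit or range.

### The arm

A 6-joint arm with a two-finger parallel gripper is mounted at the origin on a cart in front of the work surface, level with it; the furniture and walls round the work are solid. World frame = base frame: x ahead of the robot, y to its left, z up, the work surface at z = 0. Lengths are in m, angles in degrees, forces in N, time in s.
With the tool pointing down it reaches from about 0.275 to 0.725 m from the base axis. Payload 15.9 kg.
Tool frame: the origin (TCP) lies at the very end of the fingers, on their centre line; the grasp point (between the pads) lies 19 mm behind it; z points along the fingers, y is the line along which they close (so a half turn about z gives the same grasp; the last joint's range is limited). The gripper opens to 85 mm and grips with 20 to 120 N. Pads are 22 mm wide; open, the fingers measure 114 mm over their backs; the gripper's body (76 mm by 85 mm) begins 54 mm behind the grasp point. The pads swing forward as they close: fully open they stand 13 mm farther back than shut.
Start: joints at [0, 12.198, -1.971, 75.831, 0, 90], TCP at [0.5, -0, 0.231] pointing down, gripper open.
Joint ranges: [-170.91, 170.91], [-42.67, 98.43], [-65.05, 77.54], [-120.47, 116.71], [-90, 82.35], [-180, 180]. Speed limits (degrees/s): [108.29, 108.29, 136.94, 147.25, 180, 180].

### API

Orientations are given as a 3x3 rotation matrix whose columns are the frame's x, y, z axes.
In Python, from cell import status, camera, camera_model, workorder, spot_in, outline_of, mark_of gives the robot as it stands. The module is installed in compiled form; this text tells all that it offers.
- The arm moves only by the tool send_rows, never from a script. Its argument "plan" is a list of rows, each a list of 3 entries, a list of its own where there are three numbers: the opening, from 0 (shut) to 1 (fully open), then the shift along the tool's x, y, z in a scale on which 1.0 is 1 m, then the turn about the tool's z in fractions of the full range, 1 being pi/2 rad. A call has exactly 8 rows; each row is the pose to reach, as a shift and turn from the pose commanded when the call began, along the tool's axes at that moment; what a row does not reach only later rows make up. A row lasts 1/8 s, in which the tool goes at most 62.5 mm and 10.7 degrees, less where a joint would pass 70% of its speed; a pose out of reach is approached as far as the arm can. No shift or turn number may pass 1 either way. A call with a gripper value outside its range is refused whole. The fingers move at their own pace and stop on an object; the grip force is fixed at half the most. Time passes only in rows, so rows that repeat a pose let the fingers close, or fill a call up. It gives the time, the measured TCP pose, the force, the opening and the grip force at its end, in the units of the state.
- status.sense(): the state, without advancing time (a new reading comes with each control period).
- camera(name): name is "scene" or "side" or "wrist"; returns the picture (400x640x3 uint8, red, green, blue); there is no depth.
- camera_model(name): a dict with "intrinsics" (3x3 intrinsics, pixels), "k1" (the pictures are not rectified: a ray, as slopes to the right and down, at radius r is drawn at 1 + k1 r^2 times it, then the intrinsics apply), "world_to_cam" (4x4, takes a point from world to camera coordinates). Camera axes: x right, y up, looking along -z (the intrinsics and any distortion apply to the point x, -y, -z); pixel columns grow to the right and rows downward; lengths in m; the calibration is good to about 2 mm. A picture is of the moment at which its call begins: read the wrist's pose just before it. camera_model takes no time and is no camera call; for the wrist camera it gives the pose at the moment of the call.
- workorder.finish_job(): hands the job in; it is judged then, once.
Trained networks look in the newest picture that a camera, given by its name, has taken for a name from the list of things; names that differ only in an ending like _2 or _b are one class to them, and where a whole thing is asked for, a point or a joint stands for the part that bears it (a point fixed in the world has none). Each returns a list of dicts, best first, with "conf" (0 to 1); they miss things now and then, are a little off and sometimes report something else, mostly with a low value. They report only what shows in the picture. A call takes as long as a camera call.
- spot_in(camera, thing): "xy" ([column, row] in pixels, amid what is visible of it).
- outline_of(camera, thing): "mask" (400x640 bool, what is visible of it) and "xy" ([column, row] in pixels, amid what is visible of it).
- mark_of(camera, thing): "xy" ([column, row] in pixels: a listed point, or the origin of a listed thing).
The state is a dict: "t": time; "joints": joint angles; "qd": joint speeds; "effort": joint torques, N m; "tcp_pos": TCP position; "tcp_rot": TCP orientation; "ft_force": force on the tool from outside, world axes, zero at the start; "torque": the same for the moment, N m; "gripper_width": finger opening in m; "finger_force": force on a finger pad.
Only numpy, scipy, OpenCV 4.12 (cv2) and the standard library are available. Lean on these libraries where they do the work, as an engineer would, in place of code of your own. Each camera call takes 0.05 s, during which the arm holds its last target. There are 200 camera calls.

## Working session

There is one attempt and no reset: what is moved stays moved. The work goes in short steps, Python scripts to look and compute and a tool call to move; the robot and the scene stay as the last step left them, time stands still between calls to the robot, and variables do not carry over. Pictures are saved under pics/ and viewed, at most 10 in all, crops included, and the job is handed in when it is done.

Besides the shell and the picture viewer there is one more tool, called after ">>>" in YAML: its name, and indented under it one key for each argument. send_rows: Moves the arm, as the interface text tells. Its arguments: {"type":"object","properties":{"plan":{"type":"array"}},"required":["plan"]}

```bash
mkdir -p pics
cat > h.py <<'E'
import numpy as np, cv2
from cell import *
def ray(cam,uv):
    m=camera_model(cam);K=np.array(m["intrinsics"]);k1=m["k1"];T=np.array(m["world_to_cam"])
    d=np.array([(uv[0]-K[0,2])/K[0,0],(uv[1]-K[1,2])/K[1,1]]);s=d.copy()
    for _ in range(30): s=d/(1+k1*(s@s))
    R=T[:3,:3];o=-R.T@T[:3,3];return o,R.T@np.array([s[0],-s[1],-1])
def at(cam,uv,z=0):
    o,d=ray(cam,uv);return o+d*(z-o[2])/d[2]
def proj(cam,P):
    m=camera_model(cam);K=np.array(m["intrinsics"]);T=np.array(m["world_to_cam"])
    p=(T[:3,:3]@np.atleast_2d(P).T).T+T[:3,3];s=np.c_[p[:,0],-p[:,1]]/-p[:,2:]
    s=s*(1+m["k1"]*(s**2).sum(1))[:,None];return s*[K[0,0],K[1,1]]+K[:2,2]
def snap(cam,name):
    im=camera(cam);cv2.imwrite(f"pics/{name}.png",im[:,:,::-1]);return im
E
python3 - <<'E'
from h import *
np.set_printoptions(precision=4,suppress=True)
s=status.sense();print(s["t"],s["tcp_pos"],s["tcp_rot"],s["ft_force"])
for c in ["scene","side","wrist"]:
    snap(c,c+"0")
    o,_=ray(c,(320,200));print(c,o)
    for t in ["slide_box","box_far_left","corner","tip_carton","oil_bottle","tape_roll","slide_pack"]:
        for r in mark_of(c,t)[:2]: print(c,t,round(r["conf"],2),r["xy"],at(c,r["xy"]))
print(status.sense()["t"])
a=[cv2.imread(f"pics/{c}0.png") for c in ["scene","side","wrist"]]
E
```

```text
0.0 [ 0.4997 -0.      0.2308] [[ 0.      1.     -0.0011]
 [ 1.     -0.     -0.    ]
 [-0.     -0.0011 -1.    ]] [ 0.2983 -0.0194 -0.5464]
scene [0.1493 0.5801 0.7209]
scene slide_box 0.91 [325.6, 208.9] [ 0.5056 -0.0269  0.    ]
scene box_far_left 0.97 [288.3, 213.1] [0.5742 0.0355 0.    ]
scene corner 0.4 [233.8, 285.2] [0.5478 0.268  0.    ]
scene tip_carton 0.77 [236.3, 284.3] [0.5449 0.2633 0.    ]
scene oil_bottle 0.66 [202.5, 298.2] [0.5804 0.3277 0.    ]
scene tape_roll 0.76 [285.7, 296.7] [0.441  0.2306 0.    ]
scene slide_pack 0.64 [364.8, 162.3] [ 0.5104 -0.2424  0.    ]
side [ 0.7827 -0.8624  0.7835]
side slide_box 0.89 [317.2, 217.0] [ 0.5156 -0.0239 -0.    ]
side slide_box 0.51 [291.9, 275.6] [ 0.5166 -0.2501  0.    ]
side box_far_left 0.67 [340.7, 202.9] [0.5662 0.0555 0.    ]
side corner 0.89 [362.6, 180.5] [0.6074 0.1832 0.    ]
side tip_carton 0.74 [349.9, 162.4] [0.5447 0.2743 0.    ]
side tip_carton 0.61 [319.6, 164.5] [0.4476 0.2361 0.    ]
side oil_bottle 0.68 [361.5, 155.6] [0.5746 0.3258 0.    ]
side oil_bottle 0.68 [361.9, 181.7] [0.6065 0.1763 0.    ]
side tape_roll 0.48 [320.8, 166.3] [0.4546 0.2268 0.    ]
side slide_pack 0.58 [292.5, 273.8] [ 0.5161 -0.2442  0.    ]
wrist [0.5    0.072  0.3738]
wrist box_far_left 0.92 [376.7, 151.9] [0.5728 0.0373 0.    ]
wrist corner 0.65 [410.7, 36.2] [0.6055 0.1691 0.    ]
wrist tape_roll 0.46 [334.7, 206.5] [ 0.5212 -0.034   0.    ]
wrist slide_pack 0.7 [324.8, 340.5] [ 0.5095 -0.2481 -0.    ]
1.2
```

View pics/wrist0.png

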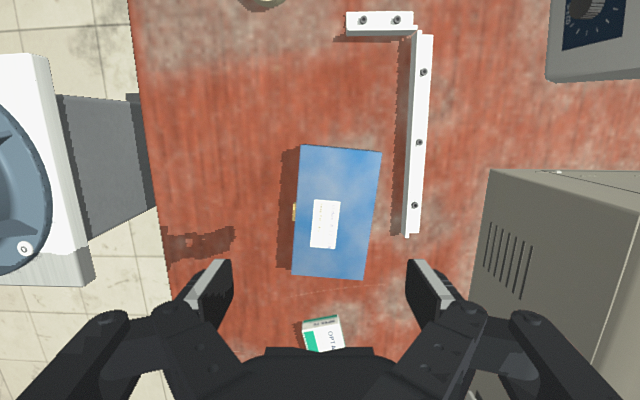

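View pics/scene0.png

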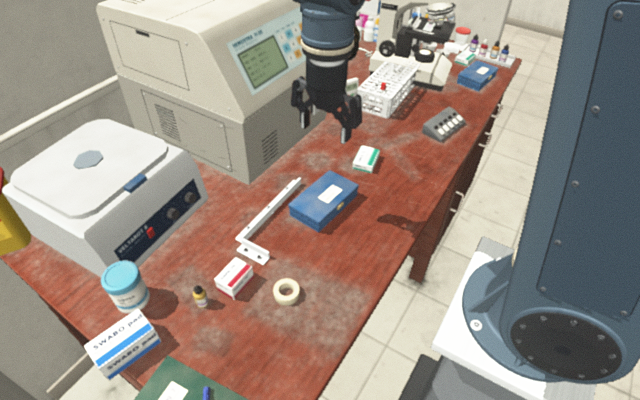

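The wrist view shows the box lid with corners at about (303,145), (382,152), (364,280) and (292,275). The long strip runs from (411,36) to (404,237), and the slide pack is at (323,335). I'll fit the poses next.

```bash
cat >> h.py <<'E'
from scipy.optimize import minimize
BOX=np.array([[x,y,z] for x in(-.043,.047) for y in(-.08,.08) for z in(0,.025)]+[[x,y,z] for x in(-.044,.048) for y in(-.081,.081) for z in(.025,.039)])
def place(q,P=BOX):
    c,s=np.cos(q[2]),np.sin(q[2]);return P@np.array([[c,s,0],[-s,c,0],[0,0,1]])+[q[0],q[1],0]
def fitbox(cams,q0):
    ms=[]
    for c in cams:
        camera(c);r=outline_of(c,"slide_box")
        if r: 
            p=proj(c,place(q0)).mean(0);r=min(r,key=lambda e:np.hypot(*(np.array(e["xy"])-p)))
            ms.append((c,cv2.GaussianBlur(r["mask"].astype(np.float32),(0,0),.8)))
    def cost(q):
        e=0
        for c,m in ms:
            h=cv2.convexHull((proj(c,place(q))*16).round().astype(np.int32))
            b=np.zeros(m.shape,np.uint8);cv2.fillPoly(b,[h],255,cv2.LINE_AA,4)
            e+=np.abs(cv2.GaussianBlur(b/255.,(0,0),.8)-m).sum()/m.sum()
        return e
    q=np.array(q0,float)
    for d in(.02,.006,.002):
        q=minimize(cost,q,method="Nelder-Mead",options=dict(initial_simplex=q+np.array([[0,0,0],[d,0,0],[0,d,0],[0,0,4*d]]))).x
    return q,cost(q)/max(1,len(ms)),[c for c,_ in ms]
E
python3 - <<'E'
from h import *
np.set_printoptions(precision=4,suppress=True)
for c in (["wrist"],["scene"],["side"],["wrist","scene","side"]): print(fitbox(c,[.515,-.03,-.1]))
a=cv2.imread("pics/wrist0.png")[0:250,330:450];b=cv2.imread("pics/side0.png")[160:250,300:420]
a=cv2.resize(a,None,fx=2.4,fy=2.4,interpolation=2);b=cv2.resize(b,None,fx=4,fy=4,interpolation=2)
o=np.zeros((600,800,3),np.uint8);o[:a.shape[0],:a.shape[1]]=a;o[:b.shape[0],300:300+b.shape[1]]=b;cv2.imwrite("pics/crop1.png",o)
E
```

```text
(array([ 0.5151, -0.0359, -0.0919]), np.float64(0.03263132907231287), ['wrist'])
(array([ 0.5148, -0.0375, -0.0814]), np.float64(0.032781081304205005), ['scene'])
(array([ 0.5149, -0.0356, -0.0805]), np.float64(0.04123708390287406), ['side'])
(array([ 0.5149, -0.0363, -0.09  ]), np.float64(0.042561104323421146), ['wrist', 'scene', 'side'])
```

View pics/crop1.png

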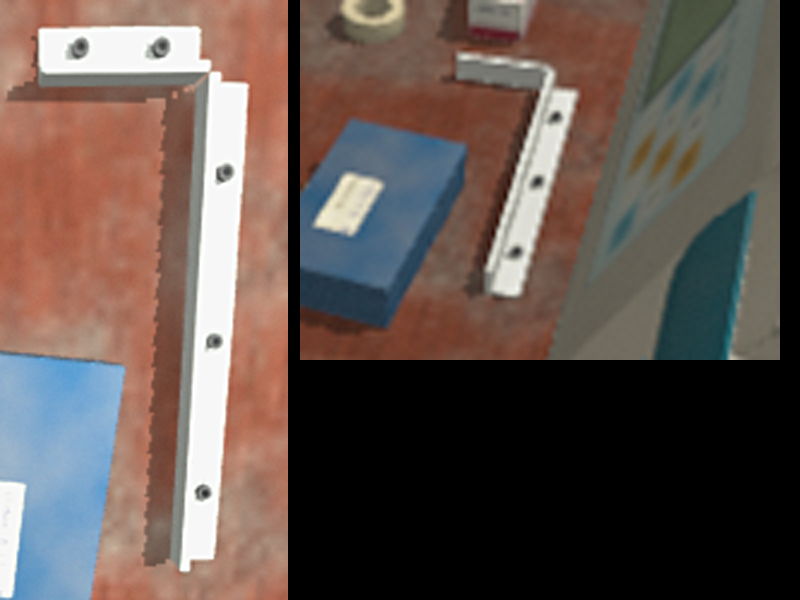

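The crop shows the inner face of the long strip with its bottom edge from wrist pixel (410.8,35.4) to (402.5,235.4). The bottom edge of the short strip is at about row 36, from column 347 to 411.

Run:
```python
from h import *
np.set_printoptions(precision=4,suppress=True)
A=at("wrist",(410.8,36));B=at("wrist",(402.5,235.4));C=at("wrist",(346.8,35.8))
print(A,B,C,"len",np.linalg.norm(A-B),np.linalg.norm(A-C))
d=A-B;print("th long",np.arctan2(-d[0],d[1]),"th short",np.arctan2((A-C)[1],(A-C)[0]))
for c,p in(("wrist",(410.7,36.2)),("side",(362.6,180.5))):print(at(c,p))
# side-view: bottom inner edge near end crop (486,290)->, top far corner
print("side near end bottom",at("side",(300+(486-300)/4,160+290/4)),"inner top corner",at("side",(300+(545-300)/4,160+68/4),.022),"top left end",at("side",(300+(457-300)/4,160+55/4),.022))
for t in ["tape_roll","tip_carton","slide_pack"]:
    camera("scene");camera("side")
    for c,z in(("scene",.01),("side",.01)):
        r=outline_of(c,t)
        if r: 
            ys,xs=np.nonzero(r[0]["mask"]);P=np.array([at(c,(x,y),z) for x,y in zip(xs,ys)]);print(c,t,r[0]["conf"],P.min(0),P.max(0))
```

```text
[0.6056 0.1693 0.    ] [ 0.6144 -0.0749  0.    ] [0.5321 0.1688 0.    ] len 0.244360316979102 0.0735008692800697
th long 0.0356881338200425 th short 0.007219108499830006
[0.6055 0.1691 0.    ]
[0.6074 0.1832 0.    ]
side near end bottom [ 0.6124 -0.0651 -0.    ] inner top corner [0.6045 0.171  0.022 ] top left end [0.5327 0.1706 0.022 ]
scene tape_roll 0.76 [0.4146 0.1955 0.01  ] [0.473  0.2528 0.01  ]
side tape_roll 0.67 [0.4159 0.1921 0.01  ] [0.4703 0.2604 0.01  ]
scene tip_carton 0.59 [0.5193 0.2157 0.01  ] [0.5902 0.2988 0.01  ]
side tip_carton 0.78 [0.514  0.2147 0.01  ] [0.5734 0.3405 0.01  ]
scene slide_pack 0.74 [ 0.4755 -0.3011  0.01  ] [ 0.5474 -0.1907  0.01  ]
side slide_pack 0.87 [ 0.4713 -0.2917  0.01  ] [ 0.545  -0.1908  0.01  ]
```

Units first: turns go in shares of pi/2 rad. So 5.2 degrees / 90 = 0.0578.

>>> send_rows:
  plan:
    - [0.45,[-0.05,0.003,0],0.0222]
    - [0.45,[-0.1,0.008,0],0.0578]
    - [0.45,[-0.142,0.008,0],0.0578]
    - [0.45,[-0.142,0.008,0.05],0.0578]
    - [0.45,[-0.142,0.008,0.1],0.0578]
    - [0.45,[-0.142,0.008,0.15],0.0578]
    - [0.45,[-0.142,0.008,0.19],0.0578]
    - [0.45,[-0.142,0.008,0.215],0.0578]

```text
t: 3.4
tcp_pos: [0.507, -0.1417, 0.0144]
tcp_rot: [[0.091, 0.996, -0.002], [0.996, -0.091, 0.001], [0.0, -0.002, -1.0]]
ft_force: [0.3, 0.1, 0.5]
gripper_width: 0.0384
finger_force: 0.0
```

Scaled: -3.5 degrees / 90 = -0.0389.

>>> send_rows:
  plan:
    - [0.45,[0.008,0,0],0]
    - [0.45,[0.014,0,0],0]
    - [0.45,[0.022,0,0],0]
    - [0.45,[0.031,0,0],-0.0067]
    - [0.45,[0.04,0,0],-0.0144]
    - [0.45,[0.049,0,0],-0.0222]
    - [0.45,[0.058,0,0],-0.03]
    - [0.45,[0.066,0,0],-0.0389]

```text
t: 4.4
tcp_pos: [0.515, -0.0761, 0.0174]
tcp_rot: [[0.029, 1.0, 0.002], [1.0, -0.029, -0.001], [-0.001, 0.002, -1.0]]
ft_force: [0.3, -5.9, 4.7]
gripper_width: 0.0387
finger_force: 2.8
```

Run:
```python
from h import *
print(fitbox(["scene","side"],[.515,.01,-.03]));s=status.sense();print(s["t"],s["tcp_pos"],s["tcp_rot"][0],s["ft_force"],s["joints"][5])
```

```text
(array([0.51499909, 0.01957476, 0.01044154]), np.float64(0.7982059208164102), ['scene', 'side'])
4.6 [ 0.51409218 -0.07586502  0.01661948] [2.91959668e-02 9.99573628e-01 3.96675624e-04] [0.20710113 0.29275806 0.72938617] 83.26572441241774
```

Scaled: -3.6 degrees / 90 = -0.04.

>>> send_rows:
  plan:
    - [0.45,[0.008,0,0],-0.0056]
    - [0.45,[0.016,0,0],-0.0111]
    - [0.45,[0.024,0,0],-0.0167]
    - [0.45,[0.032,0,0],-0.0222]
    - [0.45,[0.04,0,0],-0.0289]
    - [0.45,[0.047,0,0],-0.0356]
    - [0.45,[0.053,0,0],-0.04]
    - [0.45,[0.053,0,0],-0.04]

```text
t: 5.6
tcp_pos: [0.5154, -0.0225, 0.0163]
tcp_rot: [[-0.034, 0.999, -0.0], [0.999, 0.034, 0.001], [0.001, -0.0, -1.0]]
ft_force: [-0.1, 0.3, -0.2]
gripper_width: 0.0381
finger_force: 0.0
```

Run:
```python
from h import *
for c in("scene","side","wrist"):print(c,fitbox([c],[.515,.07,.03]))
s=status.sense();print(s["t"],s["tcp_pos"],s["tcp_rot"][0],s["ft_force"],s["joints"][5]);snap("wrist","w2")
```

```text
scene (array([0.50933769, 0.06832978, 0.05008219]), np.float64(0.04166271026336424), ['scene'])
side (array([0.52025673, 0.07428624, 0.20487259]), np.float64(1.5668286560367926), ['side'])
wrist (array([0.51106427, 0.07043728, 0.03421511]), np.float64(0.017096468257206593), ['wrist'])
5.9 [ 0.51535349 -0.02326314  0.01617221] [-3.31007569e-02  9.99451950e-01 -3.72576240e-04] [-0.24733894  0.17570227 -0.40843797] 85.51048392325033
```

View pics/w2.png

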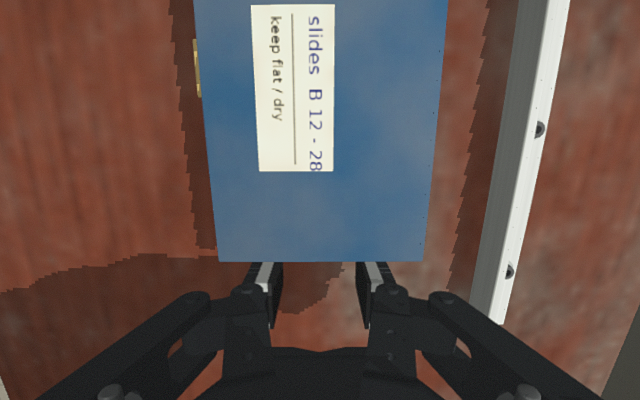

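The box is now at about (0.511, 0.070, 0.034 rad), aligned with the corner, 50 mm short in x and 18 mm short in y. Its near end shows at row 260. I'll go round to the near long side.

Scaled: -68 degrees / 90 = -0.7556.

>>> send_rows:
  plan:
    - [0.45,[-0.008,0,-0.01],0]
    - [0.45,[-0.008,-0.01,-0.06],-0.0889]
    - [0.6,[0.01,-0.03,-0.095],-0.2]
    - [1,[0.03,-0.05,-0.095],-0.3111]
    - [1,[0.055,-0.065,-0.095],-0.4222]
    - [1,[0.08,-0.075,-0.095],-0.5333]
    - [1,[0.095,-0.075,-0.095],-0.6444]
    - [1,[0.095,-0.075,-0.095],-0.7556]

```text
t: 6.95
tcp_pos: [0.4375, 0.0697, 0.1121]
tcp_rot: [[-0.941, 0.337, 0.001], [0.337, 0.941, 0.0], [-0.001, 0.0, -1.0]]
ft_force: [0.3, -0.3, -0.3]
gripper_width: 0.0854
finger_force: 0.0
```

Scaled: -21.7 degrees / 90 = -0.2411.

>>> send_rows:
  plan:
    - [1,[0,0,0.02],-0.1111]
    - [1,[0,0,0.04],-0.2222]
    - [1,[0,0,0.06],-0.2411]
    - [1,[0,0,0.08],-0.2411]
    - [1,[0,0,0.092],-0.2411]
    - [1,[0,0,0.101],-0.2411]
    - [1,[0,0,0.101],-0.2411]
    - [1,[0,0,0.101],-0.2411]

```text
t: 7.95
tcp_pos: [0.4378, 0.0692, 0.0108]
tcp_rot: [[-1.0, -0.028, 0.001], [-0.028, 1.0, 0.0], [-0.001, 0.0, -1.0]]
ft_force: [-0.1, -1.3, -0.1]
gripper_width: 0.0856
finger_force: 0.0
```

Run:
```python
from h import *
for c in("scene","side"):print(c,fitbox([c],[.511,.07,.033]))
s=status.sense();print(s["t"],s["tcp_pos"],s["tcp_rot"][0],s["ft_force"],s["joints"])
a=snap("scene","s3")[150:350,180:420];cv2.imwrite("pics/s3c.png",cv2.resize(a,None,fx=3,fy=3,interpolation=2)[:,:,::-1])
```

```text
scene (array([0.51297819, 0.06920338, 0.10947974]), np.float64(0.4583218600243783), ['scene'])
side (array([0.51056585, 0.07352446, 0.07398771]), np.float64(0.08994141421607896), ['side'])
8.15 [0.43768662 0.06922388 0.01065218] [-9.99608455e-01 -2.79744261e-02  6.06584624e-04] [ 0.19386643 -0.24132283  0.96824907] [ 8.98671254e+00  1.54190342e+01 -3.22751890e+01  4.22704434e+01
  9.28114750e-04  7.38368881e+00]
```

View pics/s3c.png

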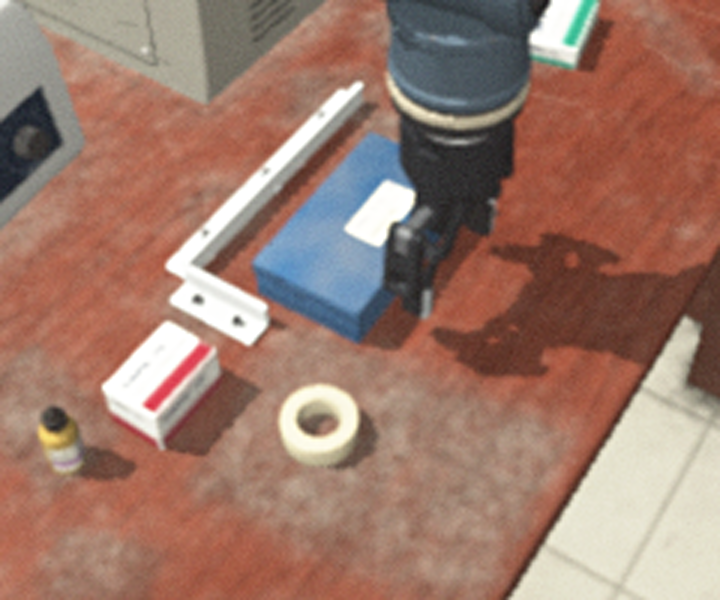

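The fingers stand clear of the near side of the box, straddling it, with the tape roll (crop 320,420) well away. I'll push far now.

Scaled: -0.3 degrees / 90 = -0.0033.

>>> send_rows:
  plan:
    - [1,[-0.009,0,0],-0.0033]
    - [1,[-0.018,0,0],-0.0033]
    - [1,[-0.026,0,0],-0.0033]
    - [1,[-0.034,0,0],-0.0033]
    - [1,[-0.042,0,0],-0.0033]
    - [1,[-0.05,0,0],-0.0033]
    - [1,[-0.056,0,0],-0.0033]
    - [1,[-0.06,0,0],-0.0033]

```text
t: 9.2
tcp_pos: [0.4977, 0.0708, 0.0101]
tcp_rot: [[-0.999, -0.033, -0.0], [-0.033, 0.999, -0.0], [0.0, -0.0, -1.0]]
ft_force: [-1.7, 1.4, -0.5]
gripper_width: 0.0856
finger_force: 0.9
```

>>> send_rows:
  plan:
    - [1,[-0.001,0,0],0]
    - [1,[-0.002,0,0],0]
    - [1,[-0.003,0,0],0]
    - [1,[-0.004,0,0],0]
    - [1,[-0.005,0,0],0]
    - [1,[-0.006,0,0],0]
    - [1,[-0.007,0,0],0]
    - [1,[-0.007,0,0],0]

```text
t: 10.2
tcp_pos: [0.5043, 0.0711, 0.0102]
tcp_rot: [[-0.999, -0.033, -0.0], [-0.033, 0.999, 0.0], [0.0, 0.0, -1.0]]
ft_force: [-2.6, 0.9, -1.7]
gripper_width: 0.0855
finger_force: 1.0
```

Not in contact with the strip yet, so I'll creep further.

>>> send_rows:
  plan:
    - [1,[-0.001,0,0],0]
    - [1,[-0.002,0,0],0]
    - [1,[-0.003,0,0],0]
    - [1,[-0.004,0,0],0]
    - [1,[-0.004,0,0],0]
    - [1,[-0.004,0,0],0]
    - [1,[-0.004,0,0],0]
    - [1,[-0.004,0,0],0]

```text
t: 11.2
tcp_pos: [0.5046, 0.0711, 0.0098]
tcp_rot: [[-0.999, -0.033, -0.006], [-0.033, 0.999, -0.0], [0.006, 0.0, -1.0]]
ft_force: [-26.4, 2.6, 19.0]
gripper_width: 0.0853
finger_force: 13.3
```

Run:
```python
from h import *
for c in("scene","side"):print(c,fitbox([c],[.56,.072,.033]))
a=snap("side","d4")[150:270,270:410];cv2.imwrite("pics/d4c.png",cv2.resize(a,None,fx=5,fy=5,interpolation=2)[:,:,::-1])
```

```text
scene (array([0.55911164, 0.07022685, 0.0610895 ]), np.float64(0.7732016600842753), ['scene'])
side (array([0.56 , 0.072, 0.033]), 0.0, [])
```

View pics/d4c.png

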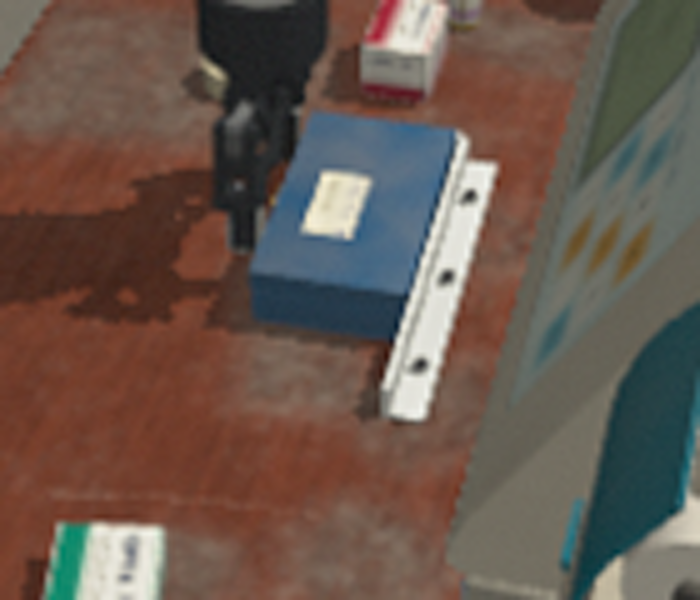

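The box is flush with the long strip in the picture and reads 26 N; it is still about 17 mm short of the short strip. I'll retreat and go to the right end.

Scaled: 60 degrees / 90 = 0.6667.

>>> send_rows:
  plan:
    - [1,[0.012,0,0],0]
    - [1,[0.025,0,-0.01],0]
    - [1,[0.025,-0.01,-0.06],0.1111]
    - [1,[0.02,-0.03,-0.1],0.2222]
    - [0.45,[0,-0.06,-0.1],0.3333]
    - [0.45,[-0.025,-0.09,-0.1],0.4444]
    - [0.45,[-0.051,-0.109,-0.1],0.5556]
    - [0.45,[-0.051,-0.109,-0.1],0.6667]

```text
t: 12.45
tcp_pos: [0.5643, -0.0374, 0.111]
tcp_rot: [[-0.522, 0.853, 0.002], [0.853, 0.522, -0.0], [-0.001, 0.001, -1.0]]
ft_force: [-1.0, 1.0, -0.2]
gripper_width: 0.0383
finger_force: 0.0
```

Scaled: 30 degrees / 90 = 0.3333.

>>> send_rows:
  plan:
    - [0.45,[0,0,0],0.1111]
    - [0.45,[0,0,0.02],0.2222]
    - [0.45,[0,0,0.04],0.3333]
    - [0.45,[0,0,0.06],0.3333]
    - [0.45,[0,0,0.08],0.3333]
    - [0.45,[0,0,0.096],0.3333]
    - [0.45,[0,0,0.096],0.3333]
    - [0.45,[0,0,0.096],0.3333]

```text
t: 13.45
tcp_pos: [0.5634, -0.0361, 0.0151]
tcp_rot: [[-0.033, 0.999, 0.001], [0.999, 0.033, -0.0], [-0.0, 0.001, -1.0]]
ft_force: [0.6, -0.1, 0.9]
gripper_width: 0.0385
finger_force: 0.0
```

Run:
```python
from h import *
for c in("wrist","scene","side"):print(c,fitbox([c],[.56,.072,.033]))
s=status.sense();print(s["t"],s["tcp_pos"],s["tcp_rot"][0],s["ft_force"])
```

```text
wrist (array([0.55976036, 0.07178198, 0.03627673]), np.float64(0.02256250280400049), ['wrist'])
scene (array([0.55890298, 0.0700016 , 0.06119918]), np.float64(0.05607272463122757), ['scene'])
side (array([0.56860177, 0.07700253, 0.17426686]), np.float64(2.6285760790235817), ['side'])
13.75 [ 0.56322522 -0.03607766  0.01467402] [-3.31388818e-02  9.99450590e-01  5.76730693e-04] [ 0.08514577 -0.61053238 -0.06261968]
```

>>> send_rows:
  plan:
    - [0.45,[0.005,0,0],0]
    - [0.45,[0.01,0,0],0]
    - [0.45,[0.014,0,0],0]
    - [0.45,[0.017,0,0],0]
    - [0.45,[0.02,0,0],0]
    - [0.45,[0.022,0,0],0]
    - [0.45,[0.024,0,0],0]
    - [0.45,[0.025,0,0],0]

```text
t: 14.75
tcp_pos: [0.5622, -0.011, 0.0143]
tcp_rot: [[-0.033, 0.999, -0.0], [0.999, 0.033, -0.0], [-0.0, -0.0, -1.0]]
ft_force: [0.4, -2.8, 0.1]
gripper_width: 0.0384
finger_force: 1.1
```

>>> send_rows:
  plan:
    - [0.45,[0.001,0,0],0]
    - [0.45,[0.002,0,0],0]
    - [0.45,[0.003,0,0],0]
    - [0.45,[0.004,0,0],0]
    - [0.45,[0.005,0,0],0]
    - [0.45,[0.006,0,0],0]
    - [0.45,[0.007,0,0],0]
    - [0.45,[0.007,0,0],0]

```text
t: 15.75
tcp_pos: [0.5619, -0.0039, 0.0143]
tcp_rot: [[-0.033, 0.999, -0.0], [0.999, 0.033, 0.0], [0.0, -0.0, -1.0]]
ft_force: [-0.5, -0.9, -0.6]
gripper_width: 0.0385
finger_force: 0.3
```

>>> send_rows:
  plan:
    - [0.45,[0.001,0,0],0]
    - [0.45,[0.002,0,0],0]
    - [0.45,[0.003,0,0],0]
    - [0.45,[0.004,0,0],0]
    - [0.45,[0.004,0,0],0]
    - [0.45,[0.004,0,0],0]
    - [0.45,[0.004,0,0],0]
    - [0.45,[0.004,0,0],0]

```text
t: 16.75
tcp_pos: [0.5612, -0.0034, 0.0143]
tcp_rot: [[-0.031, 1.0, -0.001], [1.0, 0.031, -0.006], [-0.006, -0.001, -1.0]]
ft_force: [-4.7, -26.8, 3.7]
gripper_width: 0.0383
finger_force: 13.9
```

Scaled: -60 degrees / 90 = -0.6667.

>>> send_rows:
  plan:
    - [0.45,[-0.008,0,0],0]
    - [0.45,[-0.015,-0.005,-0.01],0]
    - [0.45,[-0.015,-0.02,-0.06],-0.1111]
    - [0.45,[0.005,-0.045,-0.1],-0.2222]
    - [1,[0.03,-0.065,-0.1],-0.3333]
    - [1,[0.055,-0.079,-0.1],-0.4444]
    - [1,[0.08,-0.079,-0.1],-0.5556]
    - [1,[0.088,-0.079,-0.1],-0.6667]

```text
t: 17.75
tcp_pos: [0.4796, 0.0865, 0.1152]
tcp_rot: [[-0.885, 0.465, 0.001], [0.465, 0.885, 0.001], [-0.0, 0.001, -1.0]]
ft_force: [-1.4, 0.0, -0.5]
gripper_width: 0.0857
finger_force: 0.0
```

Run:
```python
from h import *
print(fitbox(["scene"],[.56,.088,.033]));s=status.sense();print(s["t"],s["tcp_pos"],s["tcp_rot"])
a=snap("side","d5")[150:270,270:410];b=snap("scene","s5")[180:320,200:350]
o=np.hstack([cv2.resize(a,(400,343),interpolation=2),cv2.resize(b,(367,343),interpolation=2)]);cv2.imwrite("pics/c5.png",o[:,:,::-1])
```

```text
(array([0.5572379 , 0.08660455, 0.03576415]), np.float64(0.17429959478304655), ['scene'])
17.85 [0.47974325 0.08605592 0.11495071] [[-8.83945553e-01  4.67589465e-01  5.92340387e-04]
 [ 4.67589772e-01  8.83945400e-01  5.78537165e-04]
 [-2.53078677e-04  7.88367661e-04 -9.99999657e-01]]
```

View pics/c5.png

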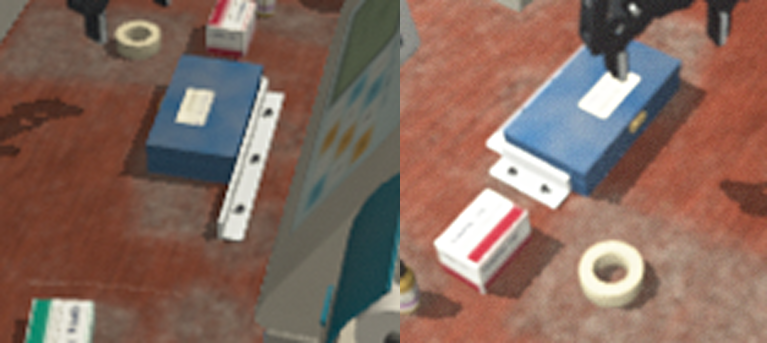

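The pictures show the box in the corner. I'll give it a confirming squeeze against the long strip.

Scaled: -30 degrees / 90 = -0.3333.

>>> send_rows:
  plan:
    - [1,[0,0,0],-0.1111]
    - [1,[0,0,0.02],-0.2222]
    - [1,[0,0,0.04],-0.3333]
    - [1,[0,0,0.06],-0.3333]
    - [1,[0,0,0.08],-0.3333]
    - [1,[0,0,0.104],-0.3333]
    - [1,[0,0,0.104],-0.3333]
    - [1,[0,0,0.104],-0.3333]

```text
t: 18.95
tcp_pos: [0.4803, 0.085, 0.0112]
tcp_rot: [[-1.0, -0.031, 0.001], [-0.031, 1.0, 0.0], [-0.001, 0.0, -1.0]]
ft_force: [0.2, 0.9, 0.2]
gripper_width: 0.0857
finger_force: 0.0
```

>>> send_rows:
  plan:
    - [1,[-0.006,0,0],0]
    - [1,[-0.012,0,0],0]
    - [1,[-0.017,0,0],0]
    - [1,[-0.02,0,0],0]
    - [1,[-0.022,0,0],0]
    - [1,[-0.024,0,0],0]
    - [1,[-0.026,0,0],0]
    - [1,[-0.027,0,0],0]

```text
t: 19.95
tcp_pos: [0.5042, 0.0858, 0.0099]
tcp_rot: [[-0.999, -0.033, -0.005], [-0.033, 0.999, -0.001], [0.005, -0.0, -1.0]]
ft_force: [-21.7, -0.6, 18.0]
gripper_width: 0.0854
finger_force: 10.9
```

Scaled: 40 degrees / 90 = 0.4444.

>>> send_rows:
  plan:
    - [1,[0.004,0,0],0]
    - [1,[0.012,0,0],0]
    - [1,[0.025,0,0],0]
    - [1,[0.03,0,-0.04],0]
    - [1,[0.03,0,-0.09],0.1111]
    - [1,[0.03,-0.03,-0.14],0.2222]
    - [1,[0.03,-0.06,-0.18],0.3333]
    - [1,[0.03,-0.08,-0.22],0.4444]

```text
t: 20.95
tcp_pos: [0.4787, 0.0042, 0.2318]
tcp_rot: [[-0.783, 0.622, 0.001], [0.622, 0.783, -0.0], [-0.0, 0.0, -1.0]]
ft_force: [1.5, 0.4, -0.3]
gripper_width: 0.0858
finger_force: 0.0
```

Scaled: 50 degrees / 90 = 0.5556.

>>> send_rows:
  plan:
    - [1,[0,0,0],0.1111]
    - [1,[0,0,0],0.2222]
    - [1,[0,0,0],0.3333]
    - [1,[0,0,0],0.4444]
    - [1,[0,0,0],0.5556]
    - [1,[0,0,0],0.5556]
    - [1,[0,0,0],0.5556]
    - [1,[0,0,0],0.5556]

```text
t: 21.95
tcp_pos: [0.4794, 0.0052, 0.2303]
tcp_rot: [[-0.036, 0.999, -0.0], [0.999, 0.036, 0.0], [0.0, -0.0, -1.0]]
ft_force: [-0.8, 0.4, 0.5]
gripper_width: 0.085
finger_force: 0.0
```

Run:
```python
from h import *
s=status.sense();print(s["t"],s["tcp_pos"],s["ft_force"])
for c in("wrist","scene","side"):print(c,fitbox([c],[.561,.088,.033]))
for t in ["tape_roll","tip_carton","oil_bottle","slide_pack"]:
    print(t,[at(c,r[0]["xy"])[:2].round(4) for c in("scene","side") for r in [mark_of(c,t)] if r])
a=snap("wrist","w6");cv2.imwrite("pics/w6c.png",cv2.resize(a[0:300,200:500],None,fx=2,fy=2,interpolation=2)[:,:,::-1])
```

```text
21.95 [0.47944323 0.00523472 0.23028564] [-0.75534759  0.44431779  0.47845764]
wrist (array([0.56008209, 0.08841696, 0.0322492 ]), np.float64(0.021177725882238894), ['wrist'])
scene (array([0.55784395, 0.08627559, 0.04866888]), np.float64(0.10881920106121708), ['scene'])
side (array([0.55673016, 0.09134013, 0.0767908 ]), np.float64(0.12456159466064419), ['side'])
tape_roll [array([0.4513, 0.2233]), array([0.4458, 0.2412])]
tip_carton [array([0.5517, 0.2682]), array([0.5386, 0.2671])]
oil_bottle [array([0.5713, 0.3329]), array([0.5661, 0.3203])]
slide_pack [array([ 0.511 , -0.2532]), array([ 0.516 , -0.2439])]
```

View pics/w6c.png

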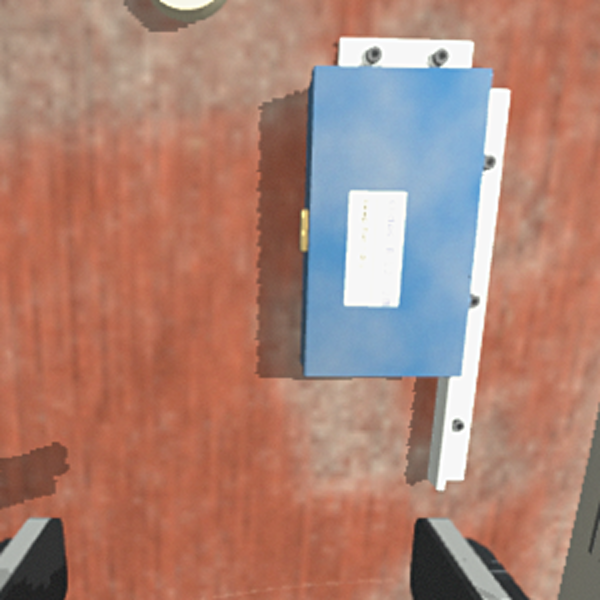

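The box sits in the corner: fitted at (0.5601, 0.0884, 0.032 rad) against a home pose of (0.5609, 0.0880, 0.033 rad). The bystanders are where they were.

```bash
python3 -c "
from cell import workorder;print(workorder.finish_job())"
```

```text
the job is handed in; nothing more can be done
None
```

The slide box was pushed home and left at rest in the corner, flat against both strips to within about 1 mm by the camera fit; no bystander appears to have moved, and the job was handed in at about 22 s.

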